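# Close a filter cassette in the locking press

## Task

Slide the filter cassette gently along the guide channel until it is fully home against the back stop of the bench press, then push the handle down over centre until the press locks by itself and squeezes the cassette's lid shut: how low it locks is set differently every day, so feel for it and never lean hard on the handle. Take your hand off the locked handle, then press the release lever's paddle so that the press springs open, and leave the closed cassette standing free in the seat; do not disturb the things around.

Things in the scene. Friction and masses are not known exactly. Their poses are not given: they have to be found in the camera images.
- press: Cassette press bolted to the bench: grey base 12 mm thick, cheek plates, steel jaw with platen, rubber-gripped handle, release lever. Origin on the bench under the seat's middle. Its +x: the way a cassette slides in, away from the robot; +y: from the seat past the cheeks (y 49 to 115 mm, 73 mm high) to handle and lever, all in its plane x = 0. Base: y -38 to 128 mm, x -78 to 40 mm.
- seat (a point): Middle of the seat on the press's bed, 12 mm above the bench, axes as the press's; a cassette fully home stands on this point. Two aluminium guide rails along x, 47.4 mm apart inside, 8 mm wide, tops 22 mm above the bench, lead to it from x = -72 mm.
- stop: Back stop of the seat: aluminium block across the channel, 10 mm thick, 63 mm wide, top 28 mm above the bench, fixed to the press. Same origin and axes as the press; its face towards the robot is at x = +22 mm. More than 20 N between cassette and stop is ramming and not allowed; sliding takes under 1 N.
- cassette: The cassette to close: plain black, round, two-part, 44 mm across, a white filter edge showing in its open joint, standing in the guide channel 22 to 42 mm short of home. Base 16 mm high, lid 14 mm, standing 2.5 mm proud: 32.5 mm in all, 30 mm closed. About 42 g. Origin in the middle of its underside, z up.
- cassette_mid (a point): Point on the cassette's axis, 16 mm above its underside, half-way up. Pushing it with shut fingertips 20 mm above the bed keeps them clear of the rails.
- cassette_lid (a joint): How far the cassette's lid has been pressed down onto its base, m: 0 standing proud, 0.0025 fully closed. It is a tight press fit that needs about 8 N squarely on the lid and stays where it is left.
- platen: Swivelling round platen, 41 mm across, on the spring spindle at the jaw's end; origin at its swivel ball, 10.5 mm above its face. Open, its lowest edge hangs about 50 mm above the bench over the seat, and jaw, spindle and nut above it fill x -10 to 10 mm up to 95 mm: a gripper pushing the cassette home keeps parts that reach over the seat above that, or turns its narrow side to the jaw.
- platen_face (a point): Middle of the platen's rubber face. About 56 mm above the bench when the press is open, about 41 to 42 mm when it bears on a closed cassette.
- jaw: Steel jaw, origin on its hinge pin at press y = 60 mm, 62 mm high. Its tail carries the handle: a bar 98 mm long along +y, its end a black rubber grip 24 mm wide, 14 mm thick, 39 mm long. Open, it rises 20 to 45 degrees; going down, the grip's middle swings outward from y = 162 mm (140 high) over 173 (130) to 180 (105 and below): go with it. Over 16 N on handle or jaw is not allowed.
- handle_pin (a point): Pin on which the handle turns (press y = 102 mm, 79 mm high when open). The grip, met 110 to 150 mm high, resists with 3 to 13 N; below 98 mm it fades, then past dead centre it drops away and lies locked on a rigid stop, its top at y = 180 mm 68 to 92 mm high, by the hidden setting of the adjusting screw. Force fading, then rising sharply again, tells it is locked; let go earlier, it springs up.
- release (a joint): Release lever's turn, rad: 0 at rest, up to 0.22 pressed down. It is a bell crank under the handle; its nose pushes the locked toggle back over centre. It springs back by itself.
- paddle (a point): Middle of the top of the release lever's black rubber paddle, 34 mm (press x) by 30 mm (press y), 6 mm thick, beyond the handle's end: at press y = 223 mm, 42 mm above the bench at rest. Pressed down 6 to 18 mm with 3 to 8 N it unlocks the press; it bottoms rigidly at 26 mm. The handle then swings up beside it, nearer the cheeks. Over 20 N is not allowed.
- done_cassette: Bystander: a cassette closed earlier, black, 44 mm across, 30 mm high, standing on the bench beyond the press. Origin under its middle. Leave it alone.
- petri: Bystander: a petri dish, 91 mm across, 16 mm high, on the bench beyond the press. Origin under its middle. Leave it alone.
- weigh_boat: Bystander: a white weighing boat, 66 mm square, 14 mm high, on the bench beyond the press. Origin under its middle. Leave it alone.
Mind the look-alikes: they are no part of the job. Leave any purple look-alike of the cassette alone.

How it is judged:
On the way, in this order (a step that is already met when the one before it is completed fails the run):
1. The cassette, its lid still proud, stands fully home against the back stop (horizontal distance between cassette_mid and seat below 0.003 m and value of joint cassette_lid below 0.0012 m), for 0.2 s.
2. The press is locked over centre: with no finger on the handle the platen holds the cassette, and its lid is closed (contact force between platen and cassette above 10 N and contact force between the fingers and jaw below 0.1 N and value of joint cassette_lid above 0.0018 m and horizontal distance between cassette_mid and seat below 0.0035 m), for 0.4 s.
3. The release lever is pressed while the press still holds the cassette (value of joint release above 0.02 rad and contact force between platen and cassette above 5 N), for 0.02 s.
At the end, for the whole second after the job is handed in: The press stands open (platen face more than 51 mm above the bench), the release lever is back at rest, and the cassette stands upright and still in the seat, within 4 mm of its middle, its lid closed to within 0.7 mm (z of platen_face in the frame of press above 0.051 m and value of joint cassette_lid above 0.0018 m and horizontal distance between cassette_mid and seat below 0.004 m and angle between cassette's own z axis and vertical below 0.05 rad and linear speed of cassette below 0.01 m/s and value of joint release below 0.02 rad); the robot touches nothing.
It fails at once if The handle or the jaw is pressed with more than 16 N (contact force between the fingers and jaw above 16 N).
It fails at once if The release lever is pressed with more than 20 N (contact force between the fingers and release above 20 N).
It fails at once if The cassette is rammed against the back stop with more than 20 N (contact force between cassette and stop above 20 N).
It fails at once if A bystander (finished cassette, petri dish, weighing boat) is moved more than 10 mm (distance of any of done_cassette, petri, weigh_boat from where it was at the start of the episode above 0.01 m).
It also fails if it takes over 54 s, if anything falls off the work surface, if the arm or the gripper's body presses on something with over 40 N, if the wrist force passes 120 N, or if a joint passes its speed limit or range.

## Robot

A 6-joint arm with a two-finger parallel gripper is mounted at the origin on the work surface; the furniture and walls round the work are solid. World frame = base frame: x ahead of the robot, y to its left, z up, the work surface at z = 0. Lengths are in m, angles in rad, forces in N, time in s.
With the tool pointing down it reaches from about 0.35 to 0.875 m from the base axis. Payload 4.2 kg.
Tool frame: the origin (TCP) lies at the very end of the fingers, on their centre line; the grasp point (between the pads) lies 19 mm behind it (robot.grip_point_offset is the distance from the TCP to the grasp point, in m); y points along the fingers, z is the direction in which the jaws open and shut, and the axes are right-handed (so a half turn about y gives the same grasp; the last joint's range is limited). The gripper opens to 85 mm and grips with 20 to 120 N. Pads are 22 mm wide; open, the fingers measure 114 mm over their backs; the gripper's body (76 mm by 85 mm) begins 54 mm behind the grasp point. The pads swing forward as they close: fully open they stand 13 mm farther back than shut.
Start: joints at [-1.057, 0.385, 0.008, 0, -1.194, -0.259], TCP at [0.158, -0.605, 0.231] pointing down, gripper open.
Joint ranges: [-3.14, 3.14], [-1.21, 2.06], [-1.07, 1.41], [-3.16, 2.05], [-2.99, -0.16], [-3.1, 3.1]. Speed limits (rad/s): [2.79, 2.79, 3.14, 3.14, 3.14, 3.14].

## Interface

Orientations are given as [roll, pitch, yaw] about the fixed x, y, z axes, in that order (R = Rz(yaw) Ry(pitch) Rx(roll)).
In Python, from rig import robot, jaws, kin, readout, cams, workorder, trace, place_of gives the robot as it stands. Calls block until the motion is done:
- robot.reach(position, orientation): joint-space move of the TCP to a pose.
- robot.move_l(position, rot=None, v=0.15, until_force=None): straight line of the TCP; rot=None keeps the orientation; v is the mean speed in m/s. With until_force (N) it stops when the force on the tool has changed by that much, and returns True; else False.
- robot.set_joints(angles): joint-space move.
- jaws.gripper_to(opening, grip_force=None): opening from 0.0 (shut) to 1.0 (fully open); grip_force is the grip in N (None keeps the last); returns when the fingers have stopped.
- robot.dwell(seconds).
- kin.inverse_kinematics(position, orientation): joint angles nearest the present ones, or None.
- readout.state(): the state.
- cams.snapshot(name): name is "scene" or "top" or "wrist"; returns a dict with "pixels" (420x560x3 uint8, red, green, blue), "intrinsics" (3x3 intrinsics, pixels), "D" ([k1, k2, p1, p2, k3] as OpenCV has them; the pictures are not rectified), "rvec" (rotation vector, rad) and "tvec" (3), from world to camera coordinates, as OpenCV has them; the wrist camera has in their place "tool_from_camera" (4x4, takes a point from camera to tool coordinates, whose origin is the TCP and whose axes are the tool frame's). Camera axes: x right, y down, z forward; pixel columns grow to the right and rows downward; lengths in m; the calibration is good to about 2 mm. A picture is of the moment at which its call begins: read the wrist's pose just before it. There is no depth.
A pose or a line that the arm cannot do raises robot.MotionError and nothing moves.
- workorder.hand_in(): hands the job in, once; it reports no verdict.
Trained networks look in the newest picture that a camera, given by its name, has taken for a name from the list of things; names that differ only in an ending like _2 or _b are one class to them, and where a whole thing is asked for, a point or a joint stands for the part that bears it (a point fixed in the world has none). Each returns a list of dicts, best first, with "score" (0 to 1); they miss things now and then, are a little off and sometimes report something else, mostly with a low value. They report only what shows in the picture. A call takes as long as a camera call. They do not tell look-alikes from the thing itself.
- trace(camera, name): "mask" (420x560 bool, what is visible of it) and "position" ([column, row] in pixels, amid what is visible of it).
- place_of(camera, name): "position" ([column, row] in pixels: a listed point, or the origin of a listed thing).
The state is a dict: "clock": time; "joints": joint angles; "joint_vel": joint speeds; "effort": joint torques, N m; "position": TCP position; "eef_rot": TCP orientation; "force": force on the tool from outside, world axes, zero at the start; "torque": the same for the moment, N m; "width": opening from 0.0 (shut) to 1.0 (fully open).
Only numpy, scipy, OpenCV 4.12 (cv2) and the standard library are available. Lean on these libraries where they do the work, as an engineer would, in place of code of your own. Each camera call takes 0.05 s, during which the arm holds its last target. There are 200 camera calls.

## Working session

There is one attempt and no reset: what is moved stays moved. The work goes in short steps, each a Python script; the robot and the scene stay as the last script left them, time stands still between calls to the robot, and variables do not carry over. Pictures are saved under pics/ and viewed, about 8 in all and at most 12, crops included, and the job is handed in when it is done.

```bash
mkdir -p pics; ls
cat > look.py <<'E'
from rig import robot, jaws, kin, readout, cams, workorder, trace, place_of
import cv2, numpy as np
def snap(c, fn=None):
    s=cams.snapshot(c)
    if fn: cv2.imwrite('pics/'+fn, s['pixels'][:,:,::-1])
    return s
def ray(s,px):
    K=np.array(s['intrinsics'],float);D=np.array(s['D'],float)
    n=cv2.undistortPoints(np.array([[px]],float),K,D)[0,0]
    R=cv2.Rodrigues(np.array(s['rvec'],float))[0];t=np.array(s['tvec'],float).ravel()
    return -R.T@t, R.T@np.array([n[0],n[1],1.])
def atz(s,px,z):
    o,d=ray(s,px); return o+d*(z-o[2])/d[2]
def proj(s,p):
    return cv2.projectPoints(np.array(p,float).reshape(-1,1,3),np.array(s['rvec'],float),np.array(s['tvec'],float),np.array(s['intrinsics'],float),np.array(s['D'],float))[0].reshape(-1,2)
E
python3 - <<'E'
from look import *
print(readout.state())
for c in ('scene','top'):
    s=snap(c,c+'0.png')
    print(c,ray(s,(280,210)))
    for n,z in (('press',0),('seat',.012),('stop',0),('cassette',.012),('cassette_mid',.028),('platen_face',.056),('handle_pin',.079),('jaw',.062),('paddle',.042),('done_cassette',0)):
        for r in place_of(c,n)[:3]: print(n,round(r['score'],2),np.round(r['position'],1),atz(s,r['position'],z).round(4))
a=cv2.imread('pics/scene0.png');b=cv2.imread('pics/top0.png')
E
```

```text
pics
{'clock': 0.0, 'joints': array([-1.05741713e+00,  3.85533685e-01,  6.55800909e-03, -4.83575530e-04,
       -1.19394382e+00, -2.58603015e-01]), 'joint_vel': array([ 0.00029979, -0.00097829,  0.00101554,  0.00061747,  0.0001987 ,
        0.00037978]), 'effort': array([ 4.41850170e-04, -3.92289054e+01,  1.88400435e+01,  4.18598503e+00,
       -4.63042918e-03, -9.10899132e-06]), 'position': array([ 0.15737974, -0.60424302,  0.23021111]), 'eef_rot': array([-1.56862883e+00,  1.08643119e-04,  2.54597869e-01]), 'force': array([ 0.72410674, -0.4738499 ,  0.54672672]), 'torque': array([-0.02083553,  0.02771055,  0.01561066]), 'width': 1.0020227023455108}
scene (array([0.16314244, 0.96486529, 0.87104697]), array([ 0.34059827, -0.56574421, -0.7509557 ]))
press 0.7 [313.6 184.3] [0.5234 0.1633 0.    ]
press 0.6 [315.5 200.5] [0.4864 0.2212 0.    ]
seat 0.87 [310.5 195.7] [0.5038 0.2218 0.012 ]
seat 0.42 [267.9 173.4] [0.6647 0.2055 0.012 ]
stop 0.64 [314.9 181.8] [0.525  0.1513 0.    ]
stop 0.6 [313.5 200.4] [0.4917 0.224  0.    ]
cassette 0.87 [288.1 343.9] [0.3309 0.6515 0.012 ]
cassette 0
[... 791 characters left out ...]
3 0.    ]
cassette 0.92 [161.3 304.7] [0.3338 0.6493 0.012 ]
cassette 0.75 [355.8 243. ] [0.4615 0.2089 0.012 ]
cassette_mid 0.89 [353.  239.8] [0.467  0.2167 0.028 ]
cassette_mid 0.74 [269.6 196.6] [0.571  0.4015 0.028 ]
cassette_mid 0.72 [157.4 303.9] [0.3357 0.6537 0.028 ]
platen_face 0.73 [403.1 166.8] [0.6241 0.1018 0.056 ]
platen_face 0.54 [353.1 226.9] [0.4919 0.2184 0.056 ]
handle_pin 0.78 [301.9 232.9] [0.4783 0.331  0.079 ]
jaw 0.56 [323.8 229. ] [0.4881 0.2828 0.062 ]
paddle 0.85 [251.9 246.5] [0.4559 0.4421 0.042 ]
done_cassette 0.67 [353.7 220. ] [0.5163 0.2095 0.    ]
done_cassette 0.18 [300.9 233.4] [0.4882 0.3321 0.    ]
done_cassette 0.15 [305.8 156.6] [0.6716 0.3152 0.    ]
```

Run:
```python
import cv2,numpy as np
a=cv2.imread('pics/scene0.png');b=cv2.imread('pics/top0.png')
cv2.imwrite('pics/c1.png',cv2.resize(b[130:350,130:430],None,fx=2.66,fy=2.66,interpolation=2))
cv2.imwrite('pics/c2.png',cv2.resize(a[130:370,220:420],None,fx=2.5,fy=2.5,interpolation=2))
```

```text
(no output)
```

View pics/c1.png

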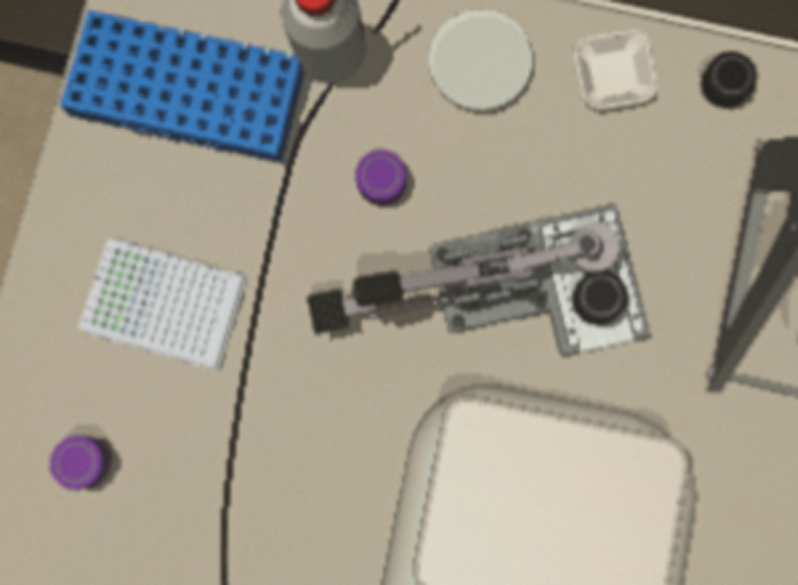

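View pics/c2.png

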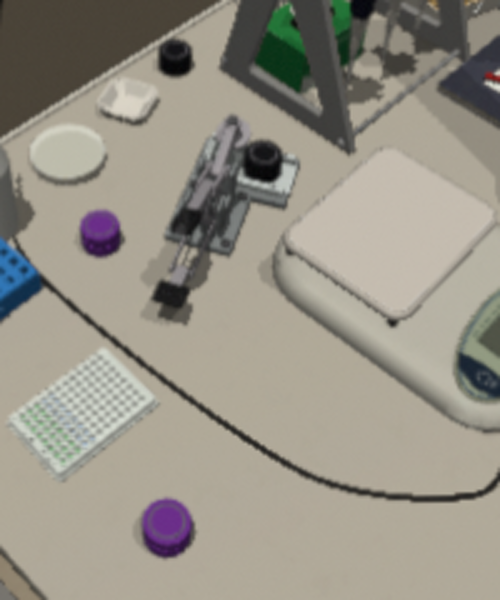

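View pics/scene0.png

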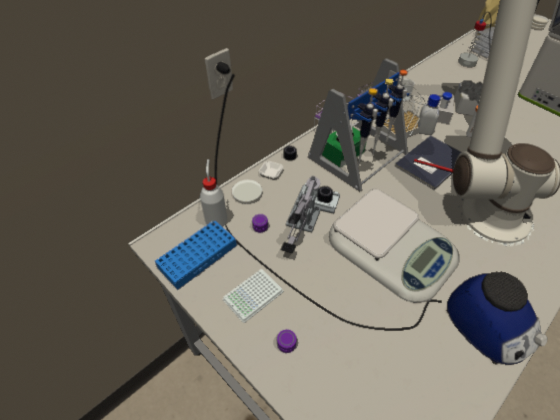

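View pics/top0.png

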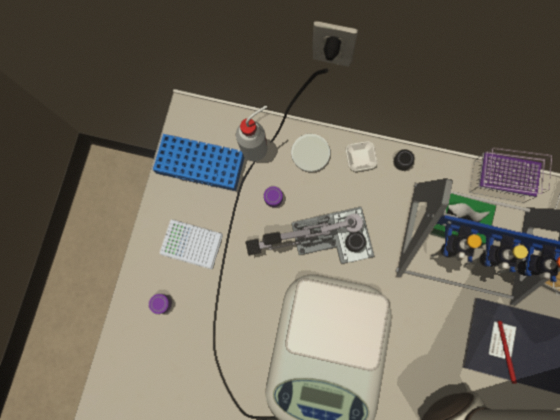

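Run:
```python
from look import *
from scipy.optimize import least_squares
S=snap('scene');T=snap('top')
def tri(a,b):
    o1,d1=ray(S,a);o2,d2=ray(T,b)
    A=np.stack([d1,-d2],1);u=np.linalg.lstsq(A,o2-o1,rcond=None)[0]
    return (o1+u[0]*d1).round(3),(o2+u[1]*d2).round(3)
print('rack apex',tri((338,95),(438,181)))
print('pan r',tri((378,193),(389,302)),'pan l',tri((335,228),(298,287)))
c=lambda u,v:(130+u/2.66,130+v/2.66)
P=[((40,-38,12),c(613,207)),((-78,-38,12),c(650,335)),((40,128,12),c(432,245))]
for w in P: print(w,atz(T,w[1],.012).round(4))
N=[]
for cam,s in(('top',T),('scene',S)):
    for n,p in (('seat',(0,0,12)),('paddle',(0,223,42)),('handle_pin',(0,102,79)),('jaw',(0,60,62))):
        r=place_of(cam,n)
        if r: N.append((s,p,r[0]['position'],n))
N+=[(T,p,q,'corner') for p,q in P]
def world(x,p):
    p=np.array(p)/1000;cs,sn=np.cos(x[2]),np.sin(x[2])
    return [x[0]+cs*p[0]-sn*p[1],x[1]+sn*p[0]+cs*p[1],p[2]]
f=lambda x:np.concatenate([proj(s,world(x,p))[0]-q for s,p,q,n in N])
r=least_squares(f,[.5,.22,.19],loss='soft_l1',x_scale=[.01,.01,.05]);print(r.x)
for n,e in zip(N,f(r.x).reshape(-1,2)): print(n[3],n[0] is T,e.round(1))
for cam,s in(('top',T),('scene',S)):
    for n,z in(('cassette',.012),('cassette_mid',.028)):
        for q in place_of(cam,n)[:3]:
            w=atz(s,q['position'],z);d=w[:2]-r.x[:2];cs,sn=np.cos(r.x[2]),np.sin(r.x[2])
            print(cam,n,w.round(3),'press',(d@[cs,sn]).round(4),(d@[-sn,cs]).round(4))
```

```text
rack apex (array([0.508, 0.09 , 0.284]), array([0.534, 0.097, 0.288]))
pan r (array([0.325, 0.15 , 0.055]), array([0.329, 0.151, 0.055])) pan l (array([0.371, 0.345, 0.074]), array([0.364, 0.343, 0.074]))
((40, -38, 12), (360.4511278195489, 207.81954887218046)) [0.5422 0.1943 0.012 ]
((-78, -38, 12), (374.3609022556391, 255.93984962406014)) [0.4314 0.1689 0.012 ]
((40, 128, 12), (292.406015037594, 222.10526315789474)) [0.5132 0.3509 0.012 ]
[0.49869126 0.22084705 0.20789724]
seat True [ 2.7 -1. ]
paddle True [-0.  -0.6]
handle_pin True [2.4 0.4]
jaw True [-0.7  2. ]
seat False [-2.   2.3]
paddle False [-1.5  0.2]
handle_pin False [2.5 3.4]
jaw False [-1.4  0.1]
corner True [ 1.  -1.5]
corner True [0.6 0.5]
corner True [-1.5  0.8]
top cassette [0.567 0.391 0.012] press 0.1022 0.1521
top cassette [0.459 0.216 0.012] press -0.0399 0.0032
top cassette [0.333 0.646 0.012] press -0.0738 0.4504
top cassette_mid [0.471 0.222 0.028] press -0.0264 0.007
top cassette_mid [0.336 0.652 0.028] press -0.07 0.4558
top cassette_mid [0.57  0.398 0.028] press 0.1062 0.1589
scene cassette [0.332 0.657 0.012] press -0.0726 0.4613
scene cassette [0.462 0.216 0.012] press -0.0366 0.0027
scene cassette [0.575 0.397 0.012] press 0.1106 0.1563
scene cassette_mid [0.455 0.211 0.028] press -0.0453 -0.0008
scene cassette_mid [0.33  0.657 0.028] press -0.0747 0.4612
scene cassette_mid [0.581 0.399 0.028] press 0.1173 0.1572
```

Run:
```python
from look import *
R=[-np.pi/2,0,.208]
robot.reach([0.19,-0.5,0.5],[-np.pi/2,0,.2546]); print(readout.state()['clock'])
robot.reach([0.43,0.29,0.40],R); print(readout.state()['clock'])
jaws.gripper_to(0.0); st=readout.state();print(st['clock'],st['position'],st['eef_rot'],st['joints'],st['force'])
s=snap('wrist','w1.png');print(s['tool_from_camera'],s['intrinsics'])
```

```text
2.9167
5.8417
6.6083 [0.42997622 0.29002585 0.40000036] [-1.57080752e+00 -1.55803848e-05  2.08075222e-01] [ 9.06633506e-01  1.28246961e-01  7.33036304e-02  1.86183276e-05
 -1.51584826e+00 -2.26935563e+00] [0.59804372 0.11182198 0.85634388]
[[ 4.39494814e-05  9.62406059e-01  2.71614757e-01 -6.98420470e-02]
 [ 7.44148439e-04 -2.71614714e-01  9.62405784e-01 -1.41300746e-01]
 [ 9.99999722e-01  1.59824462e-04 -7.28110292e-04 -8.08472054e-04]
 [ 0.00000000e+00  0.00000000e+00  0.00000000e+00  1.00000000e+00]] [[303.73932999   0.         282.16333452]
 [  0.         303.73932999 215.28038577]
 [  0.           0.           1.        ]]
```

View pics/w1.png

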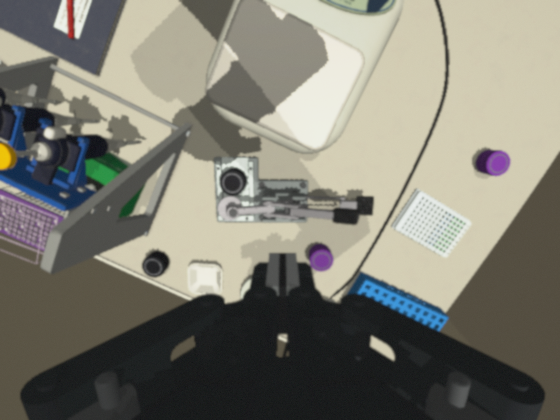

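```bash
cat >> look.py <<'E'
from scipy.spatial.transform import Rotation as Rot
def wsnap(fn=None):
    st=readout.state(); s=snap('wrist',fn)
    B=np.eye(4);B[:3,:3]=Rot.from_euler('xyz',st['eef_rot']).as_matrix();B[:3,3]=st['position']
    C=np.linalg.inv(B@np.array(s['tool_from_camera']))
    s['rvec']=cv2.Rodrigues(C[:3,:3])[0];s['tvec']=C[:3,3]
    return s
def world(x,p):
    p=np.array(p)/1000;cs,sn=np.cos(x[2]),np.sin(x[2])
    return np.array([x[0]+cs*p[0]-sn*p[1],x[1]+sn*p[0]+cs*p[1],p[2]])
def inpress(x,w):
    d=np.array(w[:2])-x[:2];cs,sn=np.cos(x[2]),np.sin(x[2]);return np.array([d@[cs,sn],d@[-sn,cs]])*1000
E
python3 - <<'E'
from look import *
x=np.array([.49869,.22085,.2079])
s=wsnap('w1b.png')
for n,p in (('seat',(0,0,12)),('paddle',(0,223,42)),('handle_pin',(0,102,79)),('jaw',(0,60,62)),('stop',(27,0,0)),('cassette',(-30,0,12)),('cassette_mid',(-30,0,28))):
    for r in place_of('wrist',n)[:3]: print(n,round(r['score'],2),np.round(r['position'],1),'pred',proj(s,world(x,p))[0].round(1),inpress(x,atz(s,r['position'],p[2]/1000)).round(1))
im=cv2.imread('pics/w1b.png');x0,y0,f=205,140,4.4
c=cv2.resize(im[y0:y0+100,x0:x0+180],None,fx=f,fy=f,interpolation=2)
def poly(pts,col):
    q=proj(s,[world(x,p) for p in pts]);q=((q-[x0,y0]+.5)*f).astype(int);cv2.polylines(c,[q],True,col,1)
poly([(40,-38,12),(-78,-38,12),(-78,128,12),(40,128,12)],(0,0,255))
poly([(22,-31.5,28),(32,-31.5,28),(32,31.5,28),(22,31.5,28)],(0,255,0))
poly([(17,208,42),(-17,208,42),(-17,238,42),(17,238,42)],(255,0,0))
for sgn in(1,-1):poly([(22,sgn*23.7,22),(-72,sgn*23.7,22),(-72,sgn*31.7,22),(22,sgn*31.7,22)],(0,255,255))
cv2.imwrite('pics/c3.png',c)
E
```

```text
paddle 0.83 [365.9 205.1] pred [365.9 205. ] [1.00e-01 2.23e+02]
handle_pin 0.91 [295.5 211.7] pred [295.7 210.6] [  1.9 101.8]
jaw 0.97 [270.  208.8] pred [269.4 207.9] [ 1.6 60.9]
stop 0.41 [237.  200.5] pred [238.6 213.7] [ 2.  -1.9]
cassette 0.91 [233. 179.] pred [236.4 184.4] [-39.5  -5.6]
cassette 0.72 [318.1 255.8] pred [236.4 184.4] [106.  148.5]
cassette 0.71 [484.6 163.9] pred [236.4 184.4] [-68.3 440.1]
cassette_mid 0.89 [322.  257.9] pred [235. 186.] [103.2 153.7]
cassette_mid 0.64 [491.6 160.6] pred [235. 186.] [-75.7 441. ]
cassette_mid 0.59 [237.1 179.1] pred [235. 186.] [-41.9   4. ]
```

View pics/c3.png

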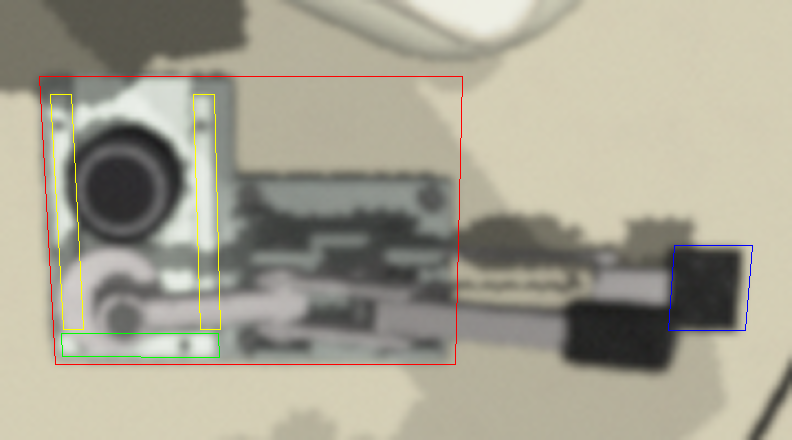

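```bash
cat >> look.py <<'E'
X=np.array([.49869,.22085,.2079])
def rot(t=0.,a=0.): return [-np.pi/2,t,X[2]]
def W(x,y,z): return world(X,(x,y,z))
def st():
    s=readout.state(); return round(s['clock'],2),inpress(X,s['position']).round(1),round(s['position'][2]*1000,1),np.round(s['force'],2)
E
python3 - <<'E'
from look import *
R=rot(-.17)
print('cassette',inpress(X,atz(snap('wrist') and wsnap(),(232.7,181.6),.0445)))
robot.reach(W(-92,0,130),R); print(st())
robot.move_l(W(-92,0,32),R,v=.12); print(st())
print(robot.move_l(W(-45,0,32),R,v=.03,until_force=4),st())
print(robot.move_l(W(-24,0,32),R,v=.012,until_force=3),st())
robot.dwell(.3);print(st())
E
```

```text
cassette [-40.34975157  -1.05446263]
(8.26, array([-90.5,   1.1]), np.float64(131.2), array([ 0.34, -0.62,  0.23]))
(9.22, array([-91.3,   0.5]), np.float64(32.4), array([-0.14,  0.39,  0.38]))
False (10.94, array([-45.1,   0. ]), np.float64(32.0), array([ 0.87, -0.33, -0.27]))
True (12.12, array([-30.6,  -0.6]), np.float64(31.4), array([-0.1 ,  0.38,  0.11]))
(12.43, array([-30.8,  -0.6]), np.float64(31.3), array([ 0.05, -0.79, -0.5 ]))
```

```bash
python3 - <<'E'
from look import *
R=rot(-.17)
print(robot.move_l(W(-24,0,32),R,v=.008,until_force=4),st())
robot.dwell(.1);print(st())
robot.move_l(W(-36,0,32),R,v=.05)
s=wsnap('w2.png')
t=snap('top','t2.png')
for n,p in (('cassette',12),('cassette_mid',28),('stop',0)):
  for c,q in (('wrist',s),('top',t)):
    print(n,c,[(round(r['score'],2),inpress(X,atz(q,r['position'],p/1000)).round(1)) for r in place_of(c,n)[:3]])
robot.move_l(W(-75,0,32),R,v=.1);print(st())
robot.move_l(W(-85,0,130),R,v=.15);print(st())
E
python3 - <<'E'
import cv2
c=cv2.imread('pics/w2.png');cv2.imwrite('pics/w2c.png',c)
E
```

```text
True (12.82, array([-30.7,  -1.4]), np.float64(30.7), array([ 0.57,  0.44, -0.5 ]))
(12.93, array([-30.8,  -1.5]), np.float64(30.5), array([ 0.31,  0.1 , -0.63]))
cassette wrist []
cassette top [(0.79, array([-76.4, 452.7])), (0.79, array([103.9, 159.1])), (0.62, array([-0. , -1.2]))]
cassette_mid wrist []
cassette_mid top [(0.71, array([ 2.1, -4.3])), (0.55, array([-69.1, 456.7])), (0.54, array([111.3, 155.4]))]
stop wrist [(0.21, array([80.4, 96.3]))]
stop top [(0.4, array([ 5.1, -0.8]))]
(14.12, array([-74.5,   0.4]), np.float64(32.3), array([-0.45,  1.12, -0.5 ]))
(14.93, array([-85.3,  -0.3]), np.float64(129.3), array([-0.2 , -0.49, -0.14]))
```

View pics/w2.png

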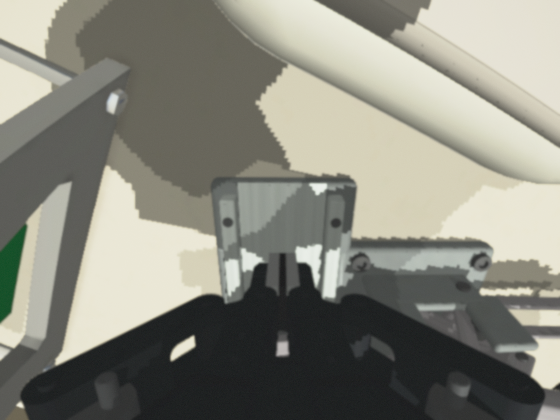

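```bash
cat > press.py <<'E'
from look import *
R=rot(0)
yz=lambda z: float(np.interp(z,[110,140,150],[180,172,162]))
robot.reach(W(1,158,210),R);print(st())
t=robot.move_l(W(1,160,125),R,v=.04,until_force=2.0);print('touch',t,st())
z=readout.state()['position'][2]*1000
if not t: raise SystemExit
peak=0
while z>64:
    z-=4 if z>100 else 2.5
    hit=robot.move_l(W(1,yz(z),z),R,v=.03 if z>100 else .014,until_force=4 if z>100 else 3)
    s=readout.state();f=s['force'][2];peak=max(peak,f)
    print(hit,round(z,1),st())
    if np.linalg.norm(s['force'])>14: print('HIGH');break
    if hit and z<100: break
E
python3 press.py
```

```text
(15.74, array([-1.000e-01,  1.569e+02]), np.float64(207.9), array([ 0.13,  0.17, -0.27]))
touch False (18.02, array([  1.1, 160.1]), np.float64(125.2), array([ 1.18, -0.07, -0.11]))
```

Run:
```python
from look import *
# saved pose of w1 picture
import types
T0=[0.42997622,0.29002585,0.40000036];E0=[-1.57080752,0,.208075]
s=wsnap('w3.png')
B=np.eye(4);B[:3,:3]=Rot.from_euler('xyz',E0).as_matrix();B[:3,3]=T0
C=np.linalg.inv(B@np.array(s['tool_from_camera']));q=dict(s);q['rvec']=cv2.Rodrigues(C[:3,:3])[0];q['tvec']=C[:3,3]
for z in(.10,.12,.135,.15):print(z,inpress(X,atz(q,(345.9,216.1),z)))
S=snap('scene','s3.png')
a=cv2.imread('pics/s3.png')[140:260,240:360];b=cv2.imread('pics/w3.png')
cv2.imwrite('pics/c4.png',np.hstack([cv2.resize(a,(420,420),interpolation=2),b[:,100:480]]))
```

```text
0.1 [  3.00470945 177.25178492]
0.12 [ -2.69673359 172.89185655]
0.135 [ -6.97281587 169.62191026]
0.15 [-11.24889815 166.35196398]
```

View pics/c4.png

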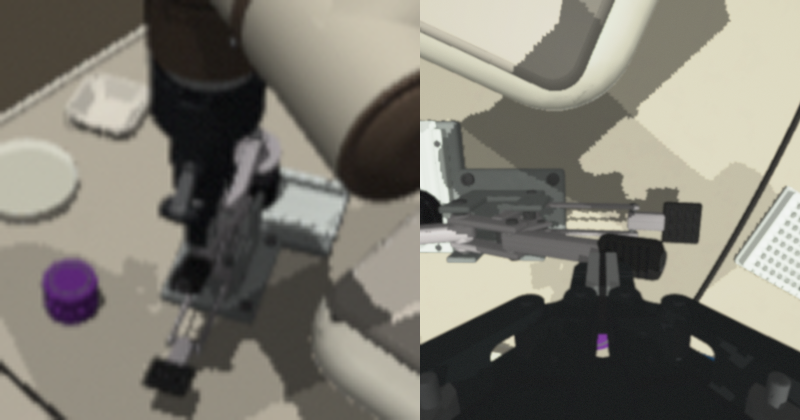

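```bash
sed -i 's/^robot.reach.*$/robot.move_l(W(1,160,140),R,v=.1);robot.move_l(W(1,174,138),R,v=.1)/; s/^t=.*$/t=robot.move_l(W(1,178,100),R,v=.02,until_force=2.0);print("touch",t,st())/; s/\[110,140,150\],\[180,172,162\]/[112,125,140],[180,178,174]/' press.py; python3 press.py
```

```text
touch True (19.89, array([  1. , 176.8]), np.float64(113.7), array([0.51, 0.83, 2.51]))
False 109.7 (20.22, array([  0.8, 179.7]), np.float64(109.2), array([ 0.78, -2.05,  0.91]))
False 105.7 (20.5, array([  0.9, 180.2]), np.float64(105.4), array([ 0.22, -0.94,  1.1 ]))
False 101.7 (20.78, array([  1. , 180.3]), np.float64(101.5), array([-0.32,  1.2 ,  1.19]))
False 97.7 (21.22, array([  1.2, 180.5]), np.float64(98.1), array([-1.47,  1.16,  4.03]))
False 95.2 (21.54, array([  1.2, 180.2]), np.float64(95.2), array([-0.52,  2.38,  2.12]))
False 92.7 (21.87, array([  1.2, 180. ]), np.float64(92.6), array([-0.29,  1.44,  3.03]))
False 90.2 (22.19, array([  1.1, 180. ]), np.float64(90.2), array([-0.27,  1.52,  3.05]))
False 87.7 (22.52, array([  1.1, 179.9]), np.float64(87.6), array([1.52, 1.4 , 2.18]))
False 85.2 (22.84, array([  0.9, 179.7]), np.float64(84.9), array([1.56, 0.68, 2.4 ]))
False 82.7 (23.17, array([  0.6, 179.6]), np.float64(82.2), array([ 1.06, -0.65,  0.7 ]))
False 80.2 (23.49, array([  0.6, 179.8]), np.float64(79.8), array([-0.23, -0.26,  0.05]))
False 77.7 (23.82, array([  0.8, 180. ]), np.float64(77.4), array([0.03, 0.39, 0.  ]))
False 75.2 (24.14, array([  0.9, 179.9]), np.float64(75.0), array([-0.37,  0.46, -0.19]))
False 72.7 (24.47, array([  0.9, 179.9]), np.float64(72.6), array([0.57, 0.35, 0.6 ]))
True 70.2 (24.69, array([  1.3, 180.1]), np.float64(71.2), array([-1.96, -0.53,  4.65]))
```

Run:
```python
from look import *
R=rot(0)
print(robot.move_l(W(1,180,68.5),R,v=.01,until_force=5),st())
robot.move_l(W(1,180,90),R,v=.05);print(st())
robot.dwell(.5)
print('recheck',robot.move_l(W(1,180,69),R,v=.02,until_force=2.5),st())
robot.move_l(W(1,180,125),R,v=.1);robot.dwell(.3);print(st())
s=wsnap('w4.png');t=snap('top')
for n in('cassette','paddle','platen_face'): print(n,[(round(r['score'],2),inpress(X,atz(s,r['position'],.042)).round(1)) for r in place_of('wrist',n)[:2]],[(round(r['score'],2),inpress(X,atz(t,r['position'],.042)).round(1)) for r in place_of('top',n)[:2]])
```

```text
True (24.92, array([  1.4, 180.1]), np.float64(71.0), array([-1.71,  0.11,  5.63]))
(25.48, array([  0.9, 179.9]), np.float64(90.0), array([ 0.34, -0.69,  0.1 ]))
recheck True (26.84, array([  0.9, 179.9]), np.float64(71.3), array([-0.89, -0.18,  4.52]))
(27.83, array([  0.8, 179.8]), np.float64(124.4), array([0.74, 0.69, 0.56]))
cassette [(0.89, array([-7.9, 19.5])), (0.39, array([  5.7, 223.5]))] [(0.67, array([-75.7, 438.2])), (0.4, array([-0.3, -2.1]))]
paddle [(0.71, array([  2.8, 221.8]))] []
platen_face [(0.7, array([ 2. , -1.4])), (0.45, array([118.5, -30.5]))] [(0.7, array([-3.7,  0.4]))]
```

View pics/w4.png

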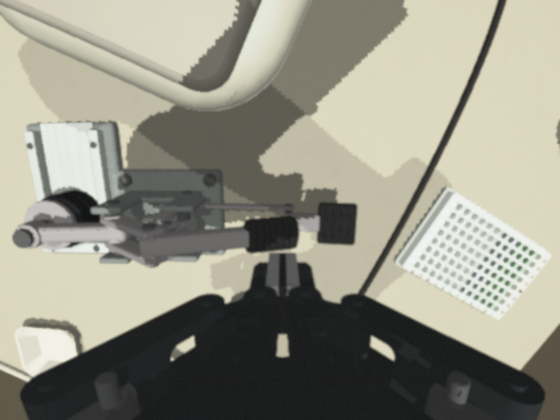

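```bash
cat > rel.py <<'E'
from look import *
R=[-np.pi/2-.5,0,X[2]]
robot.reach(W(2,222,110),R);print(st())
t=robot.move_l(W(2,219,38),R,v=.025,until_force=1.8);print('touch',t,st())
if not t: raise SystemExit
z0=z=readout.state()['position'][2]*1000
while z0-z<17:
    z-=2
    h=robot.move_l(W(2,219,z),R,v=.025,until_force=6)
    s=readout.state();print(h,round(z0-z,1),st())
    if h or np.linalg.norm(s['force'])>12: break
wsnap('w5.png')
E
python3 rel.py
```

```text
(28.67, array([  0.9, 223.7]), np.float64(107.6), array([-0.11, -0.37, -0.27]))
touch True (31.01, array([  2. , 219.4]), np.float64(43.0), array([0.5 , 0.52, 2.14]))
False 2.0 (31.26, array([  2.1, 219.2]), np.float64(41.1), array([1.24, 1.75, 2.12]))
False 4.0 (31.51, array([  2.1, 219.2]), np.float64(39.1), array([0.02, 1.25, 2.73]))
False 6.0 (31.76, array([  2., 219.]), np.float64(36.8), array([0.37, 2.11, 1.23]))
False 8.0 (32.01, array([  1.9, 218.8]), np.float64(34.8), array([-0.52, -0.3 ,  2.08]))
False 10.0 (32.26, array([  1.9, 218.8]), np.float64(32.9), array([-1.37,  0.65,  2.26]))
False 12.0 (32.51, array([  1.9, 218.9]), np.float64(30.9), array([-0.86,  0.05,  2.16]))
False 14.0 (32.76, array([  1.9, 218.9]), np.float64(28.9), array([-1.33,  1.68,  2.35]))
False 16.0 (33.01, array([  1.9, 218.9]), np.float64(26.9), array([-1.59, -0.04,  2.32]))
False 18.0 (33.26, array([  2. , 218.9]), np.float64(24.9), array([-0.31, -0.42,  1.81]))
```

Force dropped around 6 mm, suggesting release; check.

Run:
```python
from look import *
R=[-np.pi/2-.5,0,X[2]]
robot.move_l(W(2,222,60),R,v=.08);robot.move_l(W(2,260,130),R,v=.15);print(st())
robot.reach(W(-30,200,240),rot(0));robot.dwell(.2);print(st())
s=wsnap('w6.png');t=snap('top','t6.png')
for n,z in(('cassette',.012),('cassette_mid',.028),('paddle',.042),('platen_face',.056)): print(n,[(round(r['score'],2),inpress(X,atz(s,r['position'],z)).round(1)) for r in place_of('wrist',n)[:2]],[(round(r['score'],2),inpress(X,atz(t,r['position'],z)).round(1)) for r in place_of('top',n)[:3]])
```

```text
(34.58, array([  1.4, 259.3]), np.float64(128.8), array([ 0.99,  0.37, -0.4 ]))
(35.38, array([-30.5, 200.3]), np.float64(237.3), array([ 0.57,  0.76, -0.58]))
cassette [(0.77, array([-72.8, 438.5])), (0.63, array([100.1, 152.5]))] [(0.64, array([-77.2, 453.3])), (0.59, array([101.7, 155.1])), (0.5, array([2.6, 0.9]))]
cassette_mid [(0.98, array([ 99.5, 151.4])), (0.79, array([-73.5, 444.9]))] [(0.73, array([108. , 155.5])), (0.51, array([1., 4.])), (0.49, array([-63.3, 454.8]))]
paddle [(0.66, array([  2.5, 220.8]))] []
platen_face [(0.76, array([ 1.4, -2.7]))] [(0.59, array([-5.1, -9.6])), (0.55, array([  5.9, -12.5])), (0.51, array([-2.8, 64. ]))]
```

View pics/w6.png

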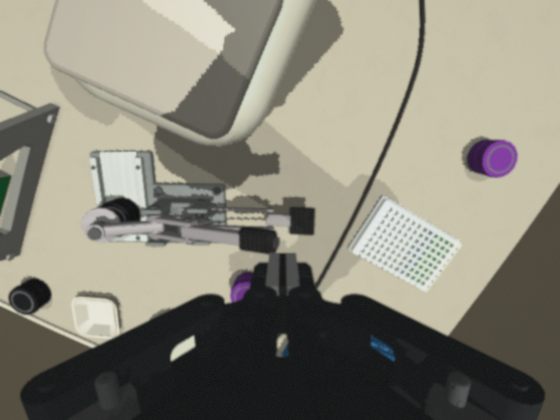

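Run:
```python
from look import *
s=wsnap();
def onplane(s,px,x=2):
    o,d=ray(s,px);n=np.array([np.cos(X[2]),np.sin(X[2]),0]);k=(W(x,0,0)@n-o@n)/(d@n);p=o+k*d;return inpress(X,p).round(1),round(p[2]*1000,1)
print('grip',onplane(s,(258,240)),'nut',onplane(s,(97,232)))
S=snap('scene','s7.png');T=snap('top','t7.png')
a=cv2.resize(cv2.imread('pics/s7.png')[155:255,265:365],(400,400),interpolation=2)
b=cv2.resize(cv2.imread('pics/w6.png')[140:260,70:190],(400,400),interpolation=2)
cv2.imwrite('pics/c7.png',np.hstack([a,b]))
```

```text
grip (array([  2. , 175.9]), np.float64(107.6)) nut (array([2. , 4.1]), np.float64(85.3))
```

View pics/c7.png

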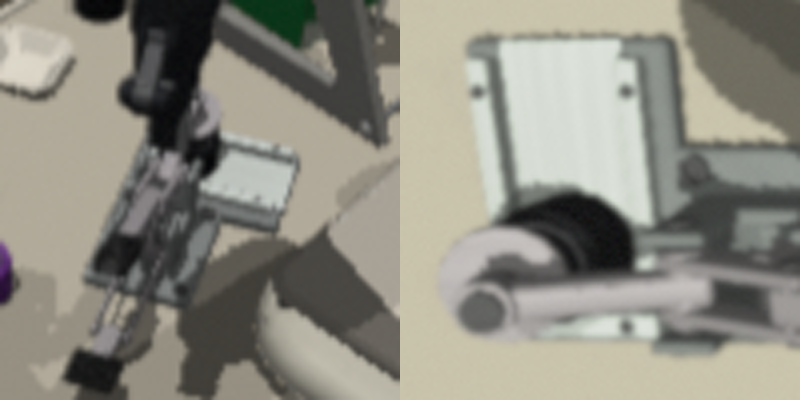

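```bash
python3 -c "
from look import *
workorder.hand_in();print(st())"
```

```text
the job is handed in; nothing more can be done
the job is handed in; nothing more can be done
```

I slid the cassette home, locked the press over centre, released it with the paddle, and handed the job in at about 36 s of the 54 s allowed. The hand-in gives no verdict, so success rests on my own checks.

- **Cassette home:** two gentle pushes stopped at the same spot, tool at press x about -30.7 mm. The top camera put the cassette on the seat to within about 2 mm. I had expected the stop near -33 mm, so my measured press pose may be about 2 mm off along x.
- **Press locked:** the handle force peaked at about 4 N, faded to zero, then rose sharply at about 71 mm. After I let go, a second touch met the handle at the same height, so it held by itself. My first approach for the handle missed because it stood lower than I assumed. I moved outward and met it at 114 mm.
- **Release:** I pressed the paddle 18 mm with about 3 N at most. The force dipped at about 6 mm, consistent with the press unlocking.
- **Last pictures:** the grip was back at about 108 mm, its open height, and the cassette stood in the seat with no white edge showing. The arm stood clear, and the finished cassette and weighing boat looked in place.

**Not confirmed directly:**
- I could not measure the lid closure, the platen height or the platen force.
- The closing cassette positions were scattered, 3 to 4 mm off the seat in the top camera. The wrist camera did not find the seated cassette, because the platen partly hides it.
- The petri dish was out of my last wrist pictures, and I did not view the final top picture.

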